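# Wind the tin bird with its fold-out crank

## Task

Wind up the tin bird: on the plinth that carries the bird, swing the folding handle of the crank out, turn the crank clockwise (seen from above) with the handle out until the crank bar points straight at the bird, then fold the handle back in over the bar and let go.

Things in the scene. Friction and masses are not known exactly. Their poses are not given: they have to be found in the camera images.
- bird_plinth: Fixed black plinth, 274 x 142 mm, 45 mm high, that carries a tin bird 57 mm tall. (The plinth with the same crank but a gear wheel on it is not meant.) Origin: on the vertical crank axis, at the plinth's foot. x: level, from the crank axis to the bird 155 mm away (nothing of it nearer than 135 mm); z up. The plinth reaches from x = -76 to +198 mm, y = -71 to 71 mm.
- bird_crank (a joint): Turn of the flat steel crank bar about its vertical axis, rad, growing clockwise from above. At q the bar points 4.5 - q rad counter-clockwise from the plinth's x axis: at 4.5 straight at the bird. Stops at 0 and 4.7; starts at 0 to 1.2. The handle's hinge is on the bar, 55 mm from the crank axis. Stays where left (friction 0.15 N m: about 2 N at the swung-out knob).
- bird_handle (a joint): Swing of the arm with the knob, 32 mm from its vertical hinge on the bar, rad. 0: folded back over the bar, knob 23 mm from the crank axis; swings out clockwise from above to a stop at 2.9, nearly in line with the bar (knob 87 mm from the axis). At f the arm points pi - f rad counter-clockwise from the bar's direction. Starts at 0 to 0.25. Stays where left (0.02 N m).
- bird_knob_mid (a point): Grasp point on the axis of the crank's upright brass knob, 46 mm above the plinth's top (91 mm above the shelf). The knob, 18 mm across, runs from 22 to 64 mm above the plinth's top and spins freely on its vertical pin, so the fingers need not turn with the crank. Arm, bar and hinge lie lower than 23 mm above the plinth's top.

How it is judged:
By the outcome, as a careful person would: the job done as asked, in the order asked, and still so for the second after the job is handed in, with the robot touching nothing.
It also fails if it takes over 64 s, if anything falls off the work surface, if the arm or the gripper's body presses on something with over 40 N, if the wrist force passes 120 N, or if a joint passes its speed limit or range.

## Robot

A 6-joint arm with a two-finger parallel gripper is mounted at the origin on the work surface. World frame = base frame: x ahead of the robot, y to its left, z up, the work surface at z = 0. Lengths are in mm, angles in rad, forces in N, time in s.
With the tool pointing down it reaches from about 300 to 775 mm from the base axis. Payload 14.6 kg.
Tool frame: the origin (TCP) lies at the very end of the fingers, on their centre line; the grasp point (between the pads) lies 19 mm behind it; z points along the fingers, y is the line along which they close (so a half turn about z gives the same grasp; the last joint's range is limited). The gripper opens to 94 mm and grips with 3 to 60 N. Pads are 16 mm wide; open, the fingers measure 119 mm over their backs; the gripper's body (75 mm by 177 mm) begins 78 mm behind the grasp point.
Start: joints at [1.046, 0.3, 1.521, -0, 1.321, -0.067], TCP at [243.083, 493.356, 205.446] pointing down, gripper open.
Joint ranges: [-3.03, 3.03], [-0.79, 2.21], [0.23, 2.52], [-1.04, 4.18], [0, 3.07], [-2.55, 2.55]. Speed limits (rad/s): [2.22, 2.22, 2.57, 3.14, 3.14, 3.14].

## Interface

Orientations are given as [roll, pitch, yaw] about the fixed x, y, z axes, in that order (R = Rz(yaw) Ry(pitch) Rx(roll)).
In Python, from cell import manip, eyes, ticket gives the robot as it stands. The module is installed in compiled form; this text tells all that it offers.
- The arm moves only by the tool arm_command, never from a script. Its argument "plan" is a list of rows, each a list of 5 numbers: the opening, from -1 (shut) to 1 (fully open), then the shift along the tool's x, y, z in m, then the turn about the tool's z in rad. In form: [[jaw, dx, dy, dz, roll], ...]. A call has 1 to 20 rows; each row shifts and turns the commanded pose from where the row before left it, along the tool's axes as they then stand; what a row does not reach is not made up. A row lasts 1/8 s, in which the tool goes at most 62.5 mm and 10.7 degrees, less where a joint would pass 70% of its speed; a pose out of reach is approached as far as the arm can. A call is refused whole if a number of a shift passes 0.0625 or a number of a turn 0.188, either way. A call with a gripper value outside its range is refused whole. The fingers move at their own pace and stop on an object; "newtons" is the grip in N (left out, the last holds). Time passes only in rows, so rows that do not move let the fingers close. It gives the time, the measured TCP pose, the force, the opening and the grip force at its end, in the units of the state.
- manip.read_state(): the state, without advancing time (a new reading comes with each control period).
- eyes.camera(name): name is "side" or "top"; returns a dict with "img" (384x512x3 uint8, blue, green, red), "z_map" (384x512 float32, mm along the optical axis (not along the pixel's ray), 0 where there is no reading), "fx", "fy", "cx", "cy" (pixels), "eye" and "orientation" of the camera in the world. Camera axes: x right, y down, z forward; pixel columns grow to the right and rows downward; lengths in mm; the calibration is good to about 2 mm. A picture is of the moment at which its call begins.
- ticket.sign_off(): hands the job in; it is judged then, once.
The state is a dict: "clock": time; "joints": joint angles; "qd": joint speeds; "effort": joint torques, N m; "eef_pos": TCP position; "eef_rot": TCP orientation; "wrist_force": force on the tool from outside, world axes, zero at the start; "moment": the same for the moment, N m; "finger_gap": finger opening in mm; "finger_force": force on a finger pad.
Only numpy, scipy, OpenCV 4.12 (cv2) and the standard library are available. Lean on these libraries where they do the work, as an engineer would, in place of code of your own. Each camera call takes 0.05 s, during which the arm holds its last target. There are 200 camera calls.

## Working session

There is one attempt and no reset: what is moved stays moved. The work goes in short steps, Python scripts to look and compute and a tool call to move; the robot and the scene stay as the last step left them, time stands still between calls to the robot, and variables do not carry over. Pictures are saved under pics/ and viewed, at most 10 in all, crops included, and the job is handed in when it is done.

Besides the shell and the picture viewer there is one more tool, called after "Emit:" by a JSON object that holds its "api" and its "payload". arm_command: Moves the arm, as the interface text tells. Its arguments: {"type":"object","properties":{"plan":{"type":"array"},"newtons":{"type":"number"}},"required":["plan"]}

```bash
mkdir -p pics; cat > h.py <<'E'
import numpy as np, cv2
from scipy.spatial.transform import Rotation as R
from cell import manip, eyes, ticket
def cam(n):
    c=eyes.camera(n); o=np.array(c["orientation"])
    c["R"]=o if o.shape==(3,3) else (R.from_euler('xyz',o).as_matrix() if o.size==3 else R.from_quat(o).as_matrix())
    v,u=np.mgrid[:384,:512]; z=c["z_map"]
    P=np.stack([(u-c["cx"])/c["fx"]*z,(v-c["cy"])/c["fy"]*z,z],-1)
    c["W"]=P@c["R"].T+np.array(c["eye"]); c["W"][z==0]=np.nan
    return c
E
python3 - <<'E'
from h import *
ims=[]
for n in("top","side"):
    c=cam(n); print(n,c["eye"],c["orientation"],c["fx"]); cv2.imwrite(f"pics/{n}0.png",c["img"]); np.save(n+"0.npy",c["W"])
print(manip.read_state())
E
```

```text
top [475.19119365 -57.13468293 968.09981792] [-3.05625115  0.02338833 -1.55421791] 416.26408749959677
side [493.57103649 814.36661587 597.01646537] [-2.09824417  0.02333588 -3.08171423] 498.1446755792526
{'clock': 0.1, 'joints': array([ 1.04639771e+00,  3.00384389e-01,  1.52152806e+00, -2.59830781e-05,
        1.32071111e+00, -6.66099683e-02]), 'qd': array([ 0.00066845, -0.00215413,  0.00023258,  0.00114244,  0.00186264,
        0.00070074]), 'effort': array([ 1.63185832e-03, -5.32641685e+01, -3.53282905e+01,  7.10629835e-02,
        2.35595932e-02, -5.94152448e-05]), 'eef_pos': array([242.97282091, 493.15013715, 204.95632752]), 'eef_rot': array([-3.14056237e+00, -4.35050662e-05,  2.68381043e+00]), 'wrist_force': array([ 0.78545898, -0.33477601, -0.64206791]), 'moment': array([ 0.00902272, -0.03397445,  0.01276823]), 'finger_force': 0.0, 'finger_gap': 94.28568743311166}
```

View pics/top0.png

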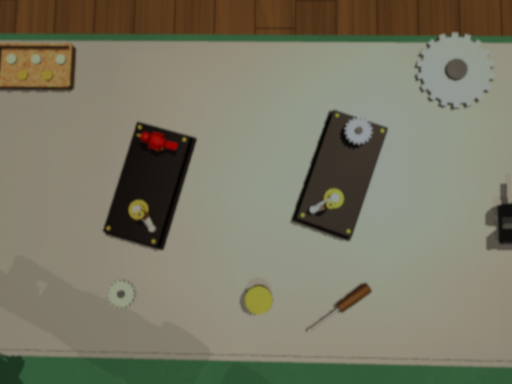

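View pics/side0.png

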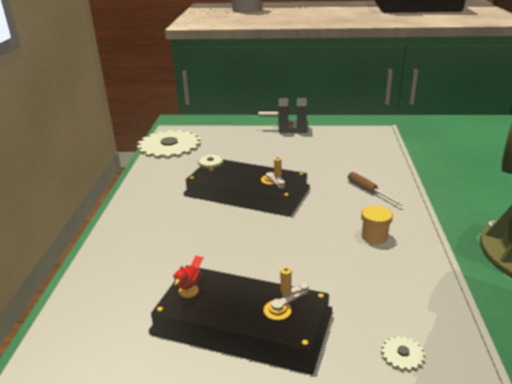

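Top view: the bird plinth is the left one (bird at about (158,141), crank disc (138,210), bar towards (153,230)). The gear plinth is the right one. In the side view the bird plinth is the nearer one, with its knob at (286,280).

```bash
python3 - <<'E'
from h import *
W=np.load("top0.npy"); im=cv2.imread("pics/top0.png")
m=np.zeros((384,512),bool); m[115:255,95:205]=1
z=W[...,2]
t=m&(z>38)&(z<52)
(c,s,a)=r=cv2.minAreaRect(W[t][:,:2].astype(np.float32)); print(r); print(cv2.boxPoints(r), np.median(z[t]))
k=m&(z>80)&(np.arange(384)[:,None]>185); print("knob top",k.sum(),np.nanmean(W[k],0), W[k][:,2].max())
b=m&(z>70)&(np.arange(384)[:,None]<165); print("bird",b.sum(),np.nanmean(W[b],0))
k=m&(z>56)&(z<75)&(np.arange(384)[:,None]>185); print("bar",k.sum(),np.round(W[k][::4],0).tolist())
S=np.load("side0.npy"); m2=np.zeros((384,512),bool); m2[260:325,260:315]=1
k=m2&(S[...,2]>72)&(S[...,2]<115); print("knob side",k.sum(),np.mean(S[k],0),S[k].min(0),S[k].max(0))
k=m2&(S[...,2]>56)&(S[...,2]<70);print(np.round(S[k][::6],0).tolist())
m2=np.zeros((384,512),bool); m2[265:370,145:335]=1
t=m2&(S[...,2]>38)&(S[...,2]<50); print(cv2.boxPoints(cv2.minAreaRect(S[t][:,:2].astype(np.float32))))
cv2.imwrite("pics/c1.png",np.hstack([cv2.resize(im[180:255,95:195],(400,300),interpolation=2),cv2.resize(cv2.imread("pics/side0.png")[255:330,240:340],(400,300),interpolation=2)]))
E
```

```text
((577.8946533203125, 209.2008056640625), (131.47740173339844, 262.3279113769531), 74.91925811767578)
[[434.14407 179.85237]
 [687.43744 111.5999 ]
 [721.64526 238.54924]
 [468.35187 306.8017 ]] 44.848191863846864
knob top 86 [505.72054233 200.59008248 102.98938951] 111.60318689110636
bird 431 [666.08582208 178.75994919  85.53822384]
bar 157 [[527.0, 230.0, 60.0], [527.0, 222.0, 59.0], [524.0, 227.0, 62.0], [524.0, 219.0, 59.0], [522.0, 228.0, 59.0], [522.0, 220.0, 57.0], [520.0, 227.0, 62.0], [520.0, 219.0, 61.0], [518.0, 233.0, 59.0], [518.0, 224.0, 59.0], [518.0, 215.0, 57.0], [516.0, 226.0, 59.0], [513.0, 229.0, 57.0], [511.0, 227.0, 60.0], [503.0, 195.0, 63.0], [498.0, 201.0, 75.0], [498.0, 194.0, 66.0], [496.0, 200.0, 68.0], [496.0, 192.0, 66.0], [494.0, 200.0, 68.0], [494.0, 193.0, 64.0], [492.0, 199.0, 66.0], [492.0, 190.0, 63.0], [490.0, 196.0, 65.0], [487.0, 205.0, 59.0], [487.0, 194.0, 65.0], [485.0, 202.0, 60.0], [485.0, 192.0, 66.0], [483.0, 193.0, 67.0], [483.0, 184.0, 68.0], [481.0, 192.0, 64.0], [481.0, 184.0, 63.0], [479.0, 191.0, 67.0], [479.0, 183.0, 65.0], [477.0, 
[... 1150 characters left out ...]
212.0, 59.0], [500.0, 213.0, 60.0], [522.0, 217.0, 61.0], [512.0, 214.0, 59.0], [503.0, 216.0, 61.0], [493.0, 210.0, 56.0], [517.0, 217.0, 60.0], [507.0, 218.0, 60.0], [498.0, 215.0, 58.0], [522.0, 221.0, 60.0], [512.0, 221.0, 61.0], [503.0, 219.0, 59.0], [525.0, 223.0, 60.0], [515.0, 222.0, 60.0], [506.0, 220.0, 59.0], [521.0, 226.0, 61.0], [512.0, 224.0, 60.0], [503.0, 220.0, 56.0], [518.0, 228.0, 61.0], [509.0, 227.0, 60.0], [521.0, 232.0, 63.0], [512.0, 229.0, 60.0], [521.0, 232.0, 60.0], [512.0, 231.0, 60.0], [520.0, 232.0, 59.0], [510.0, 229.0, 56.0], [518.0, 232.0, 57.0], [520.0, 234.0, 56.0]]
[[432.5803  178.63684]
 [686.5215  110.24758]
 [721.18384 238.95502]
 [467.24268 307.34427]]
```

View pics/c1.png

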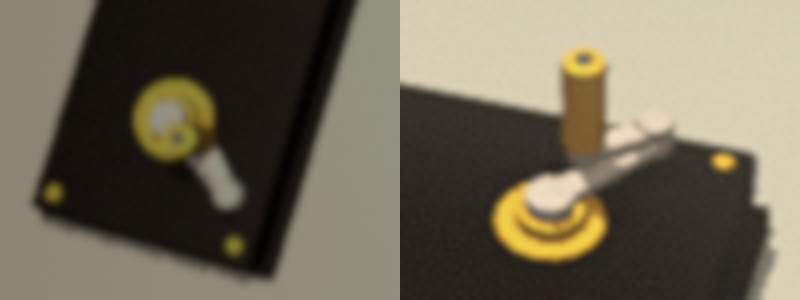

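The crop shows the hub at about (518,225) mm, the hinge end at about (478,188) and the knob nearly folded, at about (505,204). That gives q≈0.37 and f≈0.2. The approach comes next.

Emit:
{"api": "arm_command", "payload": {"plan": [[1,-0.015,-0.006,0,0],[1,-0.03,-0.012,0,0],[1,-0.035,-0.014,0,0],[1,-0.035,-0.014,0,0],[1,-0.035,-0.014,0,0],[1,-0.035,-0.014,0,0],[1,-0.035,-0.014,0,0],[1,-0.035,-0.014,0,0],[1,-0.035,-0.014,0,0],[1,-0.035,-0.014,0,0],[1,-0.02,-0.008,0,0],[1,-0.01,-0.003,0,0],[1,-0.005,0,0,0],[1,0,0,0,0],[1,0,0,0,0]], "newtons": 12}}

```text
clock: 1.98
eef_pos: [503.3, 208.2, 205.5]
eef_rot: [-3.142, -0.0, 2.685]
wrist_force: [0.0, 0.2, -0.3]
finger_gap: 94.1
finger_force: 0.0
```

```bash
cat >> h.py <<'E'
A=np.array([518.6,224.9]); PH=-0.2632
def knob(q,f):
    b=PH+4.5-q; a=b+np.pi-f
    return A+55*np.array([np.cos(b),np.sin(b)])+32*np.array([np.cos(a),np.sin(a)])
def qf(p):
    d=np.array(p)-A; r=np.hypot(*d)
    f=np.arccos(np.clip((55**2+32**2-r*r)/(2*55*32),-1,1))
    e=np.arctan2(32*np.sin(np.pi-f),55+32*np.cos(np.pi-f))
    b=np.arctan2(d[1],d[0])-e
    return (PH+4.5-b)%(2*np.pi),f
def rows(pts,start=None):
    s=manip.read_state(); p=np.array(s["eef_pos"][:2] if start is None else start); y=s["eef_rot"][2]
    T=np.array([[np.cos(y),np.sin(y)],[np.sin(y),-np.cos(y)]])
    out=[]
    for w in pts: out.append(np.round(T@(np.array(w)-p)/1000,4)); p=p+T.T@out[-1]*1000
    return [o.tolist() for o in out]
E
python3 - <<'E'
from h import *
W=np.load("top0.npy");S=np.load("side0.npy")
m=np.zeros((384,512),bool); m[190:225,125:155]=1
k=m&(W[...,2]>104); print(k.sum(),W[k].mean(0))
m=np.zeros((384,512),bool); m[255:325,260:315]=1
k=m&(S[...,2]>107); print(k.sum(),S[k].mean(0))
s=manip.read_state();print(s["eef_pos"],s["eef_rot"]); print(qf([504.5,204]),rows([[504.5,204]]))
E
```

```text
59 [506.16774417 202.07859979 108.56916695]
71 [504.92280258 204.66805474 109.31856544]
[503.33601809 208.24906095 205.45840617] [-3.14158422e+00 -5.77780460e-05  2.68460570e+00]
(np.float64(0.43313619569006434), np.float64(0.2467546624279611)) [[-0.0029, -0.0033]]
```

Emit:
{"api": "arm_command", "payload": {"plan": [[0.2,-0.0037,-0.003,0.015,0],[0.2,0,0,0.025,0],[0.2,0,0,0.025,0],[0.2,0,0,0.025,0],[0.2,0,0,0.02,0],[0.2,0,0,0.012,0],[0.2,0,0,0.0085,0],[0.2,0,0,0,0],[-1,0,0,0,0],[-1,0,0,0,0],[-1,0,0,0,0],[-1,0,0,0,0],[-1,0,0,0,0],[-1,0,0,0,0],[-1,0,0,0,0],[-1,0,0,0,0]], "newtons": 12}}

```text
clock: 3.98
eef_pos: [505.8, 203.5, 75.1]
eef_rot: [3.141, 0.0, 2.684]
wrist_force: [1.5, 0.6, 1.8]
finger_gap: 17.8
finger_force: 12.0
```

```bash
python3 - <<'E'
from h import *
s=manip.read_state();p=s["eef_pos"][:2];q,f=qf(p);print(s["eef_pos"],s["wrist_force"],s["finger_gap"],s["finger_force"],q,f)
for r in rows([knob(q,x) for x in np.linspace(f,2.65,15)[1:]]):print(r)
for n in("top","side"): cv2.imwrite(f"pics/{n}1.png",cv2.resize(cam(n)["img"][150:350,90:350],(520,400)))
E
```

```text
[505.80360517 203.50959329  75.05336181] [1.47318735 0.55499836 1.84565341] 17.816000475548883 12.000150829553604 0.3599088012424492 0.22950467313698455
[-0.0042, -0.0035]
[-0.0036, -0.0042]
[-0.0028, -0.0048]
[-0.002, -0.0052]
[-0.001, -0.0054]
[-0.0001, -0.0055]
[0.0009, -0.0055]
[0.0018, -0.0052]
[0.0027, -0.0048]
[0.0035, -0.0043]
[0.0041, -0.0037]
[0.0048, -0.0029]
[0.0051, -0.002]
[0.0054, -0.0011]
```

View pics/side1.png

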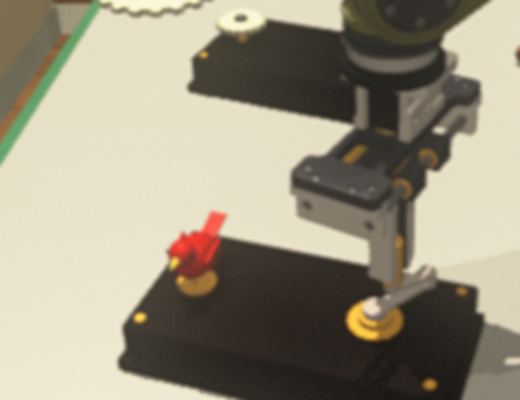

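The knob is between the fingers, with a gap of 17.8 mm, and the bar is unchanged. Now I swing the handle out.

Emit:
{"api": "arm_command", "payload": {"plan": [[-1,-0.0042,-0.0035,0,0],[-1,-0.0036,-0.0042,0,0],[-1,-0.0028,-0.0048,0,0],[-1,-0.002,-0.0052,0,0],[-1,-0.001,-0.0054,0,0],[-1,-0.0001,-0.0055,0,0],[-1,0.0009,-0.0055,0,0],[-1,0.0018,-0.0052,0,0],[-1,0.0027,-0.0048,0,0],[-1,0.0035,-0.0043,0,0],[-1,0.0041,-0.0037,0,0],[-1,0.0048,-0.0029,0,0],[-1,0.0051,-0.002,0,0],[-1,0.0054,-0.0011,0,0],[-1,0,0,0,0]]}}

```text
clock: 5.95
eef_pos: [466.6, 158.0, 75.0]
eef_rot: [3.141, -0.0, 2.684]
wrist_force: [0.1, 3.4, -0.3]
finger_gap: 17.7
finger_force: 12.0
```

```bash
python3 - <<'E'
from h import *
s=manip.read_state();p=s["eef_pos"][:2];q,f=qf(p);print(s["eef_pos"],s["wrist_force"],s["finger_gap"],s["finger_force"],q,f)
for r in rows([knob(q,x) for x in np.linspace(f,2.9,4)[1:]]):print(r)
for n in("top","side"):
    c=cam(n);np.save(n+"2.npy",c["W"]); cv2.imwrite(f"pics/{n}2.png",cv2.resize(c["img"][150:350,90:350],(520,400)))
E
```

```text
[466.55633564 158.01256263  74.97699327] [ 0.07014339  3.43521622 -0.25600331] 17.726069593946907 12.001359164714813 0.3585236563791314 2.66856053796567
[0.0025, -0.0001]
[0.0024, 0.0]
[0.0025, 0.0002]
```

View pics/side2.png

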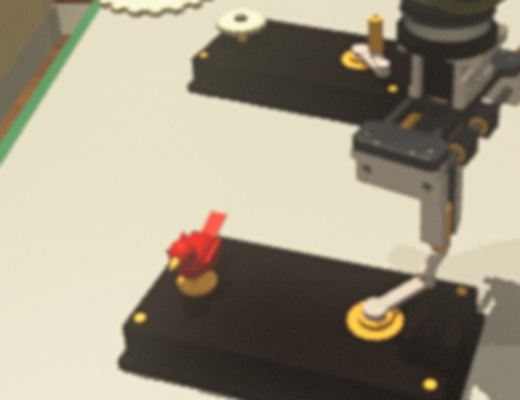

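The handle is out: the knob, in the fingers, is past the bar's end at (440,250). I push on to the stop and check the force.

Emit:
{"api": "arm_command", "payload": {"plan": [[-1,0.0025,-0.0001,0,0],[-1,0.0024,0,0,0],[-1,0.0025,0.0002,0,0],[-1,0,0,0,0]]}}

```text
clock: 6.55
eef_pos: [460.3, 161.2, 75.0]
eef_rot: [3.142, 0.0, 2.684]
wrist_force: [2.0, 4.2, -0.7]
finger_gap: 17.7
finger_force: 12.0
```

```bash
python3 - <<'E'
from h import *
s=manip.read_state();p=s["eef_pos"][:2];q,f=qf(p);print(s["eef_pos"],s["wrist_force"],q,f)
d=p-A;r=np.hypot(*d);a=np.arctan2(d[1],d[0]);print(r,a)
for i,x in enumerate(rows([knob(t,2.8) for t in np.linspace(q,q+1.4,15)[1:]])):print(i,x)
E
```

```text
[460.26832518 161.20656833  74.97214688] [ 1.97805815  4.19813474 -0.74283105] 0.3577470454108411 2.891438601404222
86.36803532422957 -2.312282951473852
0 [0.0053, 0.0023]
1 [0.0079, 0.0034]
2 [0.0075, 0.0041]
3 [0.0071, 0.0048]
4 [0.0065, 0.0055]
5 [0.006, 0.0062]
6 [0.0053, 0.0067]
7 [0.0047, 0.0072]
8 [0.0039, 0.0077]
9 [0.0031, 0.008]
10 [0.0023, 0.0083]
11 [0.0014, 0.0084]
12 [0.0006, 0.0086]
13 [-0.0002, 0.0085]
```

Emit:
{"api": "arm_command", "payload": {"plan": [[-1,0.0053,0.0023,0,0],[-1,0.0079,0.0034,0,0],[-1,0.0075,0.0041,0,0],[-1,0.0071,0.0048,0,0],[-1,0.0065,0.0055,0,0],[-1,0.006,0.0062,0,0],[-1,0.0053,0.0067,0,0],[-1,0.0047,0.0072,0,0],[-1,0.0039,0.0077,0,0],[-1,0.0031,0.008,0,0],[-1,0.0023,0.0083,0,0],[-1,0.0014,0.0084,0,0],[-1,0.0006,0.0086,0,0],[-1,-0.0002,0.0085,0,0]]}}

```text
clock: 8.3
eef_pos: [444.4, 269.5, 74.9]
eef_rot: [-3.141, -0.001, 2.684]
wrist_force: [-2.0, -0.1, 4.8]
finger_gap: 17.6
finger_force: 12.0
```

```bash
python3 - <<'E'
from h import *
s=manip.read_state();p=s["eef_pos"][:2];q,f=qf(p);print(s["eef_pos"],s["wrist_force"],q,f)
d=p-A;r=np.hypot(*d);print(r,d/r@s["wrist_force"][:2])
for i,x in enumerate(rows([knob(t,2.8) for t in np.linspace(q,q+1.4,15)[1:]])):print(i,x)
E
```

```text
[444.39117202 269.54769215  74.90230616] [-2.03235829 -0.12039575  4.80362493] 1.7095120734101554 2.9437956389439375
86.60465671365434 1.6793962312461923
0 [-0.0012, 0.004]
1 [-0.0016, 0.0084]
2 [-0.0023, 0.0083]
3 [-0.0032, 0.0079]
4 [-0.004, 0.0076]
5 [-0.0047, 0.0072]
6 [-0.0054, 0.0067]
7 [-0.0061, 0.006]
8 [-0.0066, 0.0055]
9 [-0.0071, 0.0048]
10 [-0.0076, 0.004]
11 [-0.0079, 0.0033]
12 [-0.0083, 0.0024]
13 [-0.0084, 0.0016]
```

```bash
python3 - <<'E'
from h import *
for i,x in enumerate(rows([knob(t,2.8) for t in np.linspace(1.758,3.158,15)[1:]],knob(1.758,2.8))):print(i,x)
E
```

```text
0 [-0.0011, 0.0085]
1 [-0.002, 0.0084]
2 [-0.0027, 0.0081]
3 [-0.0036, 0.0078]
4 [-0.0044, 0.0074]
5 [-0.005, 0.0069]
6 [-0.0057, 0.0064]
7 [-0.0064, 0.0058]
8 [-0.0068, 0.0051]
9 [-0.0074, 0.0044]
10 [-0.0078, 0.0037]
11 [-0.008, 0.0029]
12 [-0.0084, 0.002]
13 [-0.0085, 0.0012]
```

Emit:
{"api": "arm_command", "payload": {"plan": [[-1,-0.0011,0.0085,0,0],[-1,-0.002,0.0084,0,0],[-1,-0.0027,0.0081,0,0],[-1,-0.0036,0.0078,0,0],[-1,-0.0044,0.0074,0,0],[-1,-0.005,0.0069,0,0],[-1,-0.0057,0.0064,0,0],[-1,-0.0064,0.0058,0,0],[-1,-0.0068,0.0051,0,0],[-1,-0.0074,0.0044,0,0],[-1,-0.0078,0.0037,0,0],[-1,-0.008,0.0029,0,0],[-1,-0.0084,0.002,0,0],[-1,-0.0085,0.0012,0,0],[-1,0,0,0,0],[-1,0,0,0,0]]}}

```text
clock: 10.3
eef_pos: [550.1, 305.4, 75.1]
eef_rot: [3.14, 0.001, 2.684]
wrist_force: [1.7, 4.9, 3.3]
finger_gap: 17.5
finger_force: 12.0
```

```bash
python3 - <<'E'
from h import *
s=manip.read_state();p=s["eef_pos"][:2];q,f=qf(p);print(s["eef_pos"],s["wrist_force"],q,f)
d=p-A;r=np.hypot(*d);print(r,d/r@s["wrist_force"][:2])
print(knob(3.158,2.8))
for i,x in enumerate(rows([knob(t,2.8) for t in np.linspace(q,4.5,15)[1:]])):print(i,x)
E
```

```text
[550.06878027 305.39368868  75.08111275] [1.70066596 4.91298182 3.25797822] 3.1261968410617573 2.9032817095251504
86.42637357355112 5.1949641492762195
[549.37604291 305.01527833]
0 [-0.0052, -0.0003]
1 [-0.0084, -0.0002]
2 [-0.0084, -0.001]
3 [-0.0082, -0.0019]
4 [-0.008, -0.0026]
5 [-0.0077, -0.0034]
6 [-0.0073, -0.0042]
7 [-0.0069, -0.0048]
8 [-0.0064, -0.0055]
9 [-0.0058, -0.0061]
10 [-0.0052, -0.0066]
11 [-0.0045, -0.0072]
12 [-0.0038, -0.0075]
13 [-0.003, -0.0078]
```

Emit:
{"api": "arm_command", "payload": {"plan": [[-1,-0.0052,-0.0003,0,0],[-1,-0.0084,-0.0002,0,0],[-1,-0.0084,-0.001,0,0],[-1,-0.0082,-0.0019,0,0],[-1,-0.008,-0.0026,0,0],[-1,-0.0077,-0.0034,0,0],[-1,-0.0073,-0.0042,0,0],[-1,-0.0069,-0.0048,0,0],[-1,-0.0064,-0.0055,0,0],[-1,-0.0058,-0.0061,0,0],[-1,-0.0052,-0.0066,0,0],[-1,-0.0045,-0.0072,0,0],[-1,-0.0038,-0.0075,0,0],[-1,-0.003,-0.0078,0,0],[-1,0,0,0,0],[-1,0,0,0,0]]}}

```text
clock: 12.3
eef_pos: [603.6, 212.5, 75.1]
eef_rot: [3.141, 0.001, 2.684]
wrist_force: [6.1, -0.5, 3.0]
finger_gap: 17.6
finger_force: 12.0
```

```bash
python3 - <<'E'
from h import *
s=manip.read_state();p=s["eef_pos"][:2];q,f=qf(p);print(s["eef_pos"],s["wrist_force"],q,f)
d=p-A;r=np.hypot(*d);print(r,d/r@s["wrist_force"][:2],knob(4.5,2.8),knob(4.5,2.9))
c=cam("side");np.save("side3.npy",c["W"]); cv2.imwrite("pics/side3.png",cv2.resize(c["img"][200:350,140:340],(800,600)))
c=cam("top");np.save("top3.npy",c["W"]);cv2.imwrite("pics/top3.png",cv2.resize(c["img"][110:260,90:290],(800,600)))
E
```

```text
[603.59796298 212.5339838   75.11726641] [ 6.08178541 -0.45657082  2.96283352] 4.502757238079243 2.8102827423298136
85.89279403230576 6.084158034293611 [603.60765438 213.09655404] [603.69846081 209.89917641]
```

View pics/side3.png

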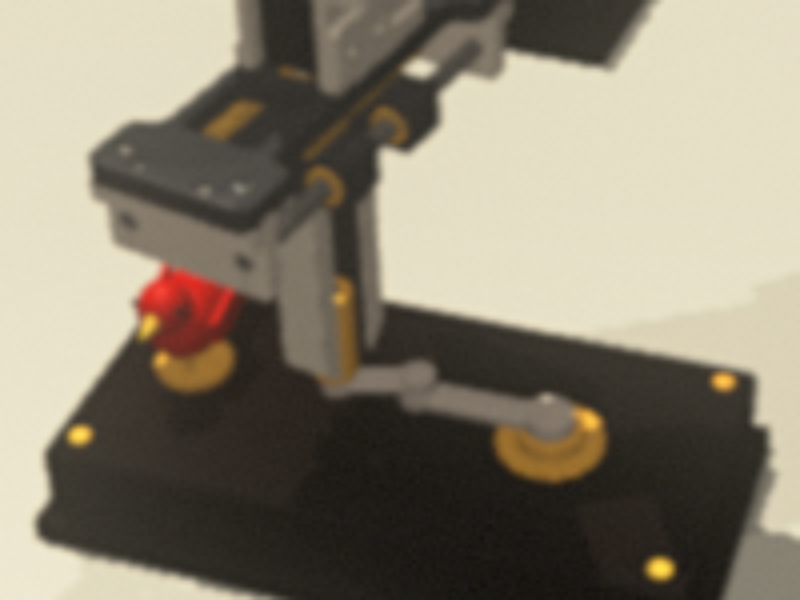

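The bar points at the bird: hub at (548,415) and hinge at (418,375) in the crop, with the arm and knob beyond. I measure the bar direction from the cloud.

```bash
python3 - <<'E'
from h import *
S=np.load("side3.npy")
m=np.zeros((384,512),bool); m[288:312,238:286]=1
k=m&(S[...,2]>54)&(S[...,2]<72)
T=np.array([[np.cos(PH),np.sin(PH)],[-np.sin(PH),np.cos(PH)]])
L=(S[k][:,:2]-A)@T.T; z=S[k][:,2]
for a in range(-10,75,5):
    w=(L[:,0]>=a)&(L[:,0]<a+5)
    if w.sum(): print(a,w.sum(),L[w,1].min().round(1),np.median(L[w,1]).round(1),L[w,1].max().round(1),np.median(z[w]).round(1))
w=(L[:,0]>12)&(L[:,0]<42)
print(np.polyfit(L[w,0],L[w,1],1))
for i,x in enumerate(rows([knob(4.5,x) for x in np.linspace(2.81,0.05,19)[1:]])):print(i,x)
E
```

```text
-10 32 -7.7 3.3 7.5 59.8
-5 35 -11.3 3.8 10.7 60.1
0 33 -10.7 2.3 10.8 59.9
5 28 -8.9 3.3 9.7 59.4
10 22 -5.8 2.6 7.6 59.1
15 22 -5.8 2.1 6.7 59.2
20 23 -5.4 3.1 7.6 59.2
25 19 -6.2 2.7 7.1 58.7
30 22 -4.5 2.8 5.9 59.2
35 23 -5.1 2.8 6.5 58.9
40 23 -5.6 2.9 6.5 59.2
45 32 -4.1 3.9 6.5 62.0
50 39 -7.1 5.8 9.4 66.9
55 33 -7.3 5.4 7.4 66.0
60 15 -2.4 3.3 7.8 65.1
[0.00206579 1.52070122]
0 [0.0028, 0.0042]
1 [0.0034, 0.0035]
2 [0.0038, 0.003]
3 [0.0043, 0.0024]
4 [0.0046, 0.0017]
5 [0.0048, 0.001]
6 [0.0049, 0.0002]
7 [0.0049, -0.0005]
8 [0.0047, -0.0012]
9 [0.0045, -0.002]
10 [0.0041, -0.0026]
11 [0.0037, -0.0032]
12 [0.0032, -0.0038]
13 [0.0025, -0.0042]
14 [0.0019, -0.0045]
15 [0.0012, -0.0048]
16 [0.0004, -0.0049]
17 [-0.0004, -0.0049]
```

The bar is aligned within about 0.005 rad. I fold most of the way gripped, then finish by pushing with the fingers loose so the bar isn't strained near the singular fold.

Emit:
{"api": "arm_command", "payload": {"plan": [[-1,0.0028,0.0042,0,0],[-1,0.0034,0.0035,0,0],[-1,0.0038,0.003,0,0],[-1,0.0043,0.0024,0,0],[-1,0.0046,0.0017,0,0],[-1,0.0048,0.001,0,0],[-1,0.0049,0.0002,0,0],[-1,0.0049,-0.0005,0,0],[-1,0.0047,-0.0012,0,0],[-1,0.0045,-0.002,0,0],[-1,0.0041,-0.0026,0,0],[-1,0.0037,-0.0032,0,0],[-1,0.0032,-0.0038,0,0],[-1,0.0025,-0.0042,0,0],[-1,0.0019,-0.0045,0,0],[-1,0.0012,-0.0048,0,0],[-1,0,0,0,0],[-1,0,0,0,0]], "newtons": 5}}

```text
clock: 14.65
eef_pos: [545.0, 228.9, 75.0]
eef_rot: [-3.141, 0.0, 2.684]
wrist_force: [1.6, -2.1, 5.2]
finger_gap: 17.4
finger_force: 5.0
```

```bash
cat > bar.py <<'E'
from h import *
s=manip.read_state();p=s["eef_pos"][:2];q,f=qf(p);print(s["eef_pos"],s["wrist_force"],s["finger_gap"],q,f,rows([knob(4.5,0)]))
c=cam("side");S=c["W"]
cv2.imwrite("pics/side%d.png"%(s["clock"]*10),cv2.resize(c["img"][200:350,140:340],(800,600)))
m=np.zeros((384,512),bool); m[288:312,238:286]=1
k=m&(S[...,2]>54)&(S[...,2]<63)
T=np.array([[np.cos(PH),np.sin(PH)],[-np.sin(PH),np.cos(PH)]])
L=(S[k][:,:2]-A)@T.T
w=(L[:,0]>12)&(L[:,0]<42); print(np.polyfit(L[w,0],L[w,1],1),np.median(L[w,1]))
k=m&(S[...,2]>63); H=(S[k][:,:2]-A)@T.T; H=H[H[:,0]>44]; print("hinge",len(H),H.mean(0))
E
python3 bar.py; ls pics
```

```text
[545.04285928 228.93988394  74.96142919] [ 1.63608332 -2.12323138  5.19091675] 17.3802345945148 4.479610760649412 0.3270189464055149 [[-0.0006, -0.0109]]
[ 0.39792347 -3.2086327 ] 5.048977692412079
hinge 59 [53.78391936  1.39332402]
c1.png
side0.png
side1.png
side146.png
side2.png
side3.png
top0.png
top1.png
top2.png
top3.png
```

Emit:
{"api": "arm_command", "payload": {"plan": [[-0.49,0,0,0,0],[-0.49,0,0,0,0],[-0.49,0,0,0,0],[-0.49,0,-0.003,0,0],[-0.49,0,-0.003,0,0],[-0.49,0,-0.002,0,0],[-0.49,0,0,0,0]]}}

```text
clock: 15.58
eef_pos: [541.4, 221.8, 75.0]
eef_rot: [-3.142, 0.0, 2.684]
wrist_force: [0.6, -0.5, 0.9]
finger_gap: 23.6
finger_force: 0.0
```

```bash
python3 bar.py; ls -t pics|head -1
```

```text
[541.43266354 221.76822897  75.02656332] [ 0.56837646 -0.47873013  0.91304919] 23.640357281089017 4.421522907288141 0.034859546078509225 [[-0.0007, -0.0028]]
[0.15014402 0.55692201] 4.752193798239048
hinge 69 [52.93693494  0.90123247]
side155.png
```

Emit:
{"api": "arm_command", "payload": {"plan": [[-0.49,0,-0.002,0,0],[-0.49,0,-0.0015,0,0],[-0.49,0,-0.0012,0,0],[-0.49,0,0,0,0]]}}

```text
clock: 16.12
eef_pos: [539.3, 217.6, 75.0]
eef_rot: [-3.142, 0.0, 2.684]
wrist_force: [0.7, -0.2, -0.3]
finger_gap: 23.9
finger_force: 0.0
```

```bash
python3 bar.py; ls -t pics|head -1
```

```text
[539.34823791 217.61390186  74.95947144] [ 0.67764084 -0.22729242 -0.28980667] 23.915296568935346 4.5745141563147325 0.0 [[-0.0007, 0.0018]]
[0.09517077 1.18827599] 4.330351917263156
hinge 74 [52.42391714  0.88996798]
side161.png
```

Emit:
{"api": "arm_command", "payload": {"plan": [[0.2,0,0,0,0],[0.2,0,0,0,0],[0.2,0,0,0,0],[0.2,0,0,-0.01,0],[0.2,0,0,-0.03,0],[0.2,0,0,-0.04,0],[0.2,0,0,-0.04,0],[0.2,0.04,0,-0.02,0],[0.2,0.05,0.02,0,0],[0.2,0.05,0.02,0,0],[0.2,0.05,0.02,0,0],[0.2,0.05,0.02,0,0],[0.2,0.03,0.01,0,0],[0.2,0,0,0,0],[0.2,0,0,0,0]]}}

```text
clock: 18.05
eef_pos: [337.4, 417.4, 215.3]
eef_rot: [3.141, 0.0, 2.684]
wrist_force: [0.2, 0.9, 0.3]
finger_gap: 56.4
finger_force: 0.0
```

```bash
python3 - <<'E'
from h import *
T=np.array([[np.cos(PH),np.sin(PH)],[-np.sin(PH),np.cos(PH)]])
c=cam("top");d=cam("side")
cv2.imwrite("pics/fin.png",np.hstack([cv2.resize(c["img"][120:240,95:195],(400,480),interpolation=2),cv2.resize(d["img"][230:350,140:340],(400,240),interpolation=2).repeat(2,0)]))
for W,b in((c["W"],(190,225,125,170)),(d["W"],(240,325,235,315))):
    m=np.zeros((384,512),bool);m[b[0]:b[1],b[2]:b[3]]=1
    k=m&(W[...,2]>106);print("knob",((W[k][:,:2]-A)@T.T).mean(0))
W=c["W"];m=np.zeros((384,512),bool);m[170:225,120:175]=1
L=(W[m&(W[...,2]>54)&(W[...,2]<72)][:,:2]-A)@T.T
for a,e in((-12,12),(35,45),(45,62)):
    w=(L[:,0]>a)&(L[:,0]<e);print(a,w.sum(),L[w].mean(0))
E
```

```text
knob [23.51728709  0.29403605]
knob [21.71247932  1.76251732]
-12 81 [ 1.27325681 -0.86448277]
35 30 [40.07492662 -1.58803747]
45 53 [53.37170924 -1.49412432]
```

View pics/fin.png

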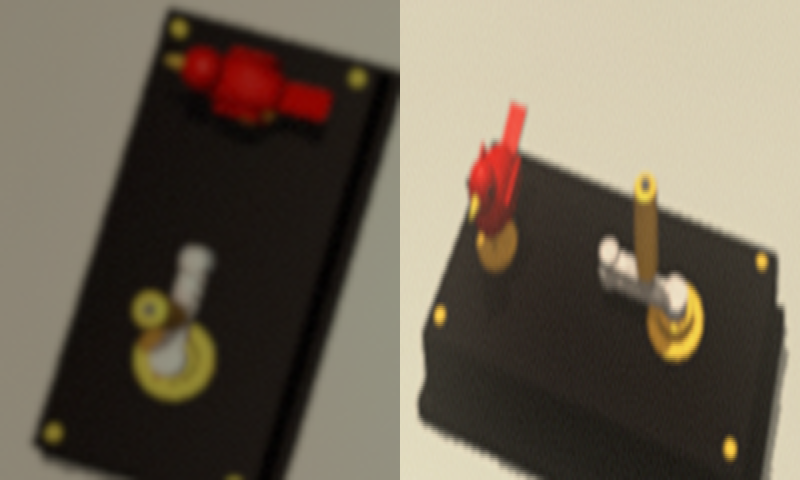

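The final picture shows the bar on the hub–bird line (within about 0.02 rad), the knob folded over the bar 23 mm from the axis, and the gripper clear.

```bash
python3 -c "from cell import ticket; print(ticket.sign_off())"
```

```text
the job is handed in; nothing more can be done
None
```

The tin bird is wound and the job is handed in: I swung the handle out, turned the crank clockwise until the bar pointed at the bird (within about 0.02 rad), folded the handle back over the bar (about 0.05 rad short of its stop) and let go, at about 18 s of the 64 s allowed.

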